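Line up the pots on the low shelf and clip the row's end

TASK

Stand the three screw-lid pots upright on the low red shelf, in one straight row along the middle of its red strip, going down in height from the blue bottle that already stands there: tallest pot next to the bottle, then the middle one, then the shortest, side by side with gaps of no more than about 15 mm. Then mark the end of the row: squeeze the orange sprung clip off the wall of the rod box and release it, upright and gripping, onto the shelf's raised lip straight in front of the shortest pot. Set the pots down rather than dropping them, and leave the blue bottle and the grease tin on the shelf where they are.

Things in the scene. Friction and masses are not known exactly. Their poses are not given: they have to be found in the camera images.
- shelf: Fixed low shelf, 140 mm deep (its x) by 400 mm long (its y), dark red frame with a plywood board whose top is 60 mm above the table. Origin on the table under the board's centre; x points away from the robot, y along the shelf, z up. An upright lip, 10 mm thick, runs along the robot's side.
- shelf_strip (a point): Middle of the red strip (60 mm wide, full length) painted on the board, on the board's top surface, 60 mm above the table. Axes as the shelf: y runs along the strip. It lies 80 mm behind the middle of the lip's thickness.
- shelf_lip (a point): Middle of the top edge of the shelf's lip (lip 10 mm thick, top 95 mm above the table, 35 mm above the board). Axes as the shelf: y runs along the lip, x across its thickness.
- bottle: Blue bottle with a green cap, 60 mm diameter, 150 mm tall, standing on the red strip near one end of the shelf (either end). Origin at the centre of its underside. It stays where it is.
- grease_tin: Flat steel tin, 60 mm diameter, 45 mm tall, standing on the red strip near the other end of the shelf from the bottle. Origin at the centre of its underside. It stays where it is.
- pot_tall: Yellow round pot with a black lid and a narrow white label band, 56 mm diameter, 125 mm tall, upright on the table at the start. Origin at the centre of its underside, z up.
- pot_middle: Green round pot with a white lid and a narrow white label band, 56 mm diameter, 100 mm tall, upright on the table at the start. Origin at the centre of its underside, z up.
- pot_short: White round pot with an orange lid, 56 mm diameter, 78 mm tall, upright on the table at the start. Origin at the centre of its underside, z up.
- rod_box: Fixed open wooden box, 140 mm (its x) by 180 mm (its y), 85 mm tall, walls 10 mm thick, with rods lying inside. Origin on the table under its centre. The clip starts on the wall at its -x side (towards the robot).
- clip: Sprung clip, 36 mm wide (its y), 97 mm tall: steel jaws below, orange handles above. It starts upright over the rod box's near wall, gripping it by 20 mm. Origin midway between the two jaw tips, at their lowest points; z up to the handles, x across the jaws, y along the wall. The hinge pin's underside is 39 mm up: an edge can enter at most that far.
- clip_grip (a point): Midway between the clip's orange handles, 84 mm above the clip's origin. Handles run from 40 to 97 mm up, leaning apart: 50 mm over their outsides here, 58 mm at the top. Squeeze them along x from above (15 N; grip with 30 N or more) until parallel, about 22 mm over their outsides: the jaws then open from 10 to 35 mm at the tips. Let go and they shut.
- clip_jaw (a joint): Hinge of the clip's second lever: 0 when gripping a 10 mm edge (on the box wall or the lip), -0.15 rad when shut on nothing, 0.58 rad when squeezed fully open.
There are look-alikes about, which are no part of the job. Leave any purple look-alike of the clip alone.

How it is judged:
By the outcome, as a careful person would: the job done as asked, in the order asked, and still so for the second after the job is handed in, with the robot touching nothing.
It also fails if it takes over 72 s, if anything falls off the work surface, if the arm or the gripper's body presses on something with over 40 N, if the wrist force passes 120 N, or if a joint passes its speed limit or range.

ROBOT

A 6-joint arm with a two-finger parallel gripper is mounted at the origin on the work surface. World frame = base frame: x ahead of the robot, y to its left, z up, the work surface at z = 0. Lengths are in mm, angles in rad, forces in N, time in s.
With the tool pointing down it reaches from about 275 to 875 mm from the base axis. Payload 12.5 kg.
Tool frame: the origin (TCP) lies at the very end of the fingers, on their centre line; the grasp point (between the pads) lies 19 mm behind it (env.tcp_to_grasp is the distance from the TCP to the grasp point, in mm); z points along the fingers, y is the line along which they close (so a half turn about z gives the same grasp; the last joint's range is limited). The gripper opens to 85 mm and grips with 20 to 120 N. Pads are 22 mm wide; open, the fingers measure 114 mm over their backs; the gripper's body (76 mm by 85 mm) begins 54 mm behind the grasp point. The pads swing forward as they close: fully open they stand 13 mm farther back than shut.
Start: joints at [1.183, 0.351, 1.652, -0, 1.139, -0.085], TCP at [163.975, 524.973, 231.29] pointing down, gripper open.
Joint ranges: [-2.75, 2.75], [-0.79, 2.1], [0.01, 2.65], [-1.57, 4.71], [0.07, 3.14], [-2.87, 2.87]. Speed limits (rad/s): [2.22, 2.22, 2.79, 3.14, 3.14, 3.14].

INTERFACE

Orientations are given as a rotation vector (axis times angle).
In Python, from workcell import env gives the robot as it stands. The module is installed in compiled form; this text tells all that it offers.
- The arm moves only by the tool move_arm, never from a script. Its argument "increments" is a list of rows, each a list of 7 numbers: the shift along the tool's x, y, z in m, then the turn, a rotation vector about the tool's x, y, z in rad, then the closure, from -1 (fully open) to 1 (shut). In form: [[x, y, z, ax, ay, az, jaw], ...]. A call has 1 to 20 rows; each row shifts and turns the commanded pose from where the row before left it, along the tool's axes as they then stand; what a row does not reach is not made up. A row lasts 1/10 s, in which the tool goes at most 50 mm and 8.59 degrees, less where a joint would pass 70% of its speed; a pose out of reach is approached as far as the arm can. A call is refused whole if a number of a shift passes 0.05 or a number of a turn 0.15, either way. A call with a gripper value outside its range is refused whole. The fingers move at their own pace and stop on an object; the grip force is fixed at half the most. Time passes only in rows, so rows that do not move let the fingers close. It gives the time, the measured TCP pose, the force, the opening and the grip force at its end, in the units of the state.
- env.sense(): the state, without advancing time (a new reading comes with each control period).
- env.snapshot(name): name is "scene" or "top" or "wrist"; returns the picture (420x560x3 uint8, red, green, blue); there is no depth.
- env.calibration(name): a dict with "fx", "fy", "cx", "cy" (pixels), "camera_from_world" (4x4, takes a point from world to camera coordinates); the wrist camera has in their place "tool_from_camera" (4x4, takes a point from camera to tool coordinates, whose origin is the TCP and whose axes are the flange's). Camera axes: x right, y down, z forward; pixel columns grow to the right and rows downward; lengths in mm; the calibration is good to about 2 mm. A picture is of the moment at which its call begins: read the wrist's pose just before it. calibration takes no time and is no camera call.
- env.close_job(): hands the job in; it is judged then, once.
The state is a dict: "time_s": time; "joint_pos": joint angles; "joint_vel": joint speeds; "joint_torque": joint torques, N m; "position": TCP position; "tcp_rot": TCP orientation; "wrist_force": force on the tool from outside, world axes, zero at the start; "torque": the same for the moment, N m; "finger_gap": finger opening in mm; "gripper_force": force on a finger pad.
Only numpy, scipy, OpenCV 4.12 (cv2) and the standard library are available. Lean on these libraries where they do the work, as an engineer would, in place of code of your own. Each camera call takes 0.05 s, during which the arm holds its last target. There are 200 camera calls.

## Working session

There is one attempt and no reset: what is moved stays moved. The work goes in short steps, Python scripts to look and compute and a tool call to move; the robot and the scene stay as the last step left them, time stands still between calls to the robot, and variables do not carry over. Pictures are saved under pics/ and viewed, at most 13 in all, crops included, and the job is handed in when it is done.

Besides the shell and the picture viewer there is one more tool, called after "Emit:" as name(argument=value, ...) on one line, values as JSON. move_arm: Moves the arm, as the interface text tells. Its arguments: {"type":"object","properties":{"increments":{"type":"array"}},"required":["increments"]}

```bash
mkdir -p pics
python3 - <<'E'
from workcell import env
import cv2,numpy as np
s=env.sense();print(s)
for n in("scene","top"):
    im=env.snapshot(n);cv2.imwrite(f"pics/{n}0.png",im[:,:,::-1]);c=env.calibration(n)
    print(n,c['fx'],c['cx'],c['cy'],np.round(c['camera_from_world'],3).tolist())
print(env.calibration("wrist"))
E
```

```text
{'time_s': 0.0, 'joint_pos': array([ 1.18337920e+00,  3.51238590e-01,  1.65238497e+00,  3.23824102e-05,
        1.13915134e+00, -8.46204644e-02]), 'joint_vel': array([ 1.77858362e-04, -1.52515361e-03, -2.06858624e-04,  1.00031647e-03,
       -8.24970838e-05,  1.40995636e-03]), 'joint_torque': array([-1.19718799e-03, -5.06096685e+01, -2.91413891e+01, -1.65186316e-04,
        4.32188695e-03,  1.08194268e-05]), 'position': array([163.86068364, 524.6833089 , 230.7720163 ]), 'tcp_rot': array([-4.73791917e-01, -3.10535117e+00,  1.79460904e-03]), 'wrist_force': array([ 0.42025177, -0.41601171,  0.34925222]), 'torque': array([ 0.03882872, -0.00443338,  0.02406911]), 'gripper_force': 0.0, 'finger_gap': 85.52885359308725}
scene 413.06249418429405 278.0615327095637 208.22553356058748 [[0.141, 0.99, -0.004, -18.888], [0.797, -0.116, -0.592, -342.671], [-0.587, 0.08, -0.806, 1206.912], [0.0, 0.0, 0.0, 1.0]]
top 495.49224508413096 284.5883748543204 211.24422926303168 [[-0.015, -1.0, -0.001, -42.442], [-0.997, 0.015, -0.081, 513.888], [0.081, 0.0, -0.997, 1319.145], [0.0, 0.0, 0.0, 1.0]]
{'fx': 304.7096541767733, 'fy': 304.7096541767733, 'cx': 271.6875413601674, 'cy': 210.47532556647687, 'tool_from_camera': array([[ 9.78359948e-04, -9.45225843e-01, -3.26415608e-01,
         8.25849406e+01],
       [ 9.99999509e-01,  9.76964706e-04,  1.68212484e-04,
         1.03365289e-01],
       [ 1.59897742e-04, -3.26415612e-01,  9.45226334e-01,
        -1.43168109e+02],
       [ 0.00000000e+00,  0.00000000e+00,  0.00000000e+00,
         1.00000000e+00]])}
```

View pics/scene0.png

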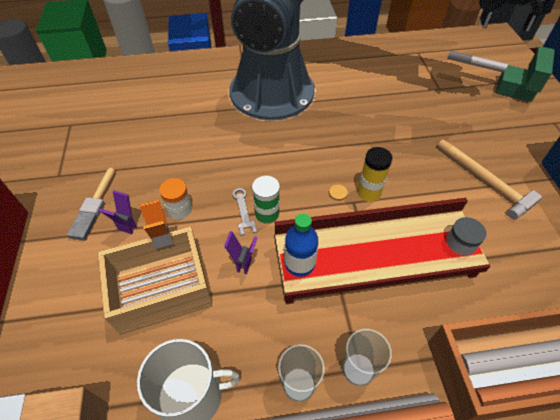

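View pics/top0.png

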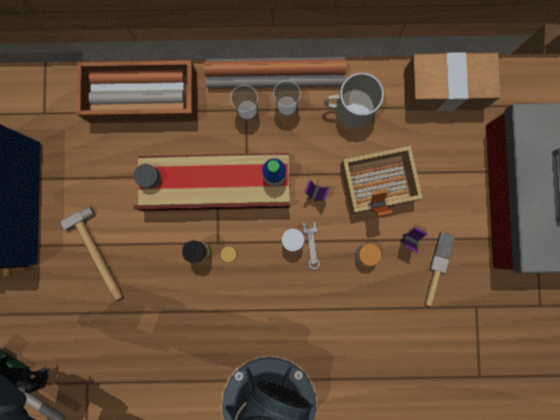

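The scene view shows the arm's base at the top and the shelf on the right half.

- **Pots:** tall (yellow, black lid) at scene (375,175), middle (green, white lid) at (266,200), short (white, orange lid) at (175,197).
- **Clip candidates in the scene view:** orange on the box wall at (153,217), purple at (122,213), purple at (240,252). I choose the orange one.
- **Other orange or yellow things:** a flat disc at (338,191) and the orange lid at (173,190). The dark tin at (467,235) could be taken for the black lid.
- **Top view:** bottle at (274,170), tin at (147,177), lids at (195,252), (293,240) and (370,255), orange clip at (380,203).

```bash
cat > h.py <<'E'
from workcell import env
import cv2,numpy as np
def ray(n,px,s=None):
    c=env.calibration(n);d=np.array([(px[0]-c['cx'])/c['fx'],(px[1]-c['cy'])/c['fy'],1.])
    if n=="wrist":
        s=s or env.sense();R=cv2.Rodrigues(np.array(s['tcp_rot']))[0];T=c['tool_from_camera']
        return R@T[:3,3]+s['position'],R@T[:3,:3]@d
    M=c['camera_from_world'];R=M[:3,:3];return -R.T@M[:3,3],R.T@d
def on(n,px,z,s=None):
    o,d=ray(n,px,s);return (o+d*(z-o[2])/d[2])
def proj(n,p):
    c=env.calibration(n);q=c['camera_from_world'][:3,:3]@np.array(p,float)+c['camera_from_world'][:3,3]
    return np.array([c['fx']*q[0]/q[2]+c['cx'],c['fy']*q[1]/q[2]+c['cy']])
def blob(im,lo,hi,box):
    x0,y0,x1,y1=box;m=cv2.inRange(cv2.cvtColor(im,cv2.COLOR_RGB2HSV)[y0:y1,x0:x1],np.array(lo),np.array(hi))
    k,l,st,ce=cv2.connectedComponentsWithStats(m);i=1+np.argmax(st[1:,4])
    cs=cv2.findContours((l==i).astype(np.uint8),cv2.RETR_EXTERNAL,cv2.CHAIN_APPROX_NONE)[0]
    c=max(cs,key=len).reshape(-1,2)+[x0,y0];return c,ce[i]+[x0,y0],st[i,4]
def rect_c(c): return (c.min(0)+c.max(0))/2
E
python3 - <<'E'
from h import *
t=cv2.imread("pics/top0.png")[:,:,::-1].copy();s=cv2.imread("pics/scene0.png")[:,:,::-1].copy()
O=([5,120,90],[18,255,255])
def rep(name,im,v,lo,hi,box,z):
    c,ce,a=blob(im,lo,hi,box);(cx,cy),r=cv2.minEnclosingCircle(c.astype(np.float32))
    print(name,v,a,np.round(ce,1),np.round((cx,cy),1),round(r,1),np.round(on(v,ce,z)[:2],1))
    return c
rep("short",t,"top",*O,(350,235,392,275),78)
rep("mid",t,"top",[0,0,120],[179,70,255],(278,225,304,254),100)
rep("tall",t,"top",[0,0,0],[179,255,50],(178,236,212,268),125)
rep("bottle",t,"top",[45,100,50],[75,255,255],(255,150,292,190),150)
rep("cap_s",s,"scene",[45,100,50],[75,255,255],(285,205,325,240),147)
rep("tin",t,"top",[0,0,0],[179,120,110],(130,160,163,190),45+60)
c=rep("strip",t,"top",[0,180,130],[6,255,255],(135,155,295,212),60)
w=np.array([on("top",p,60)[:2] for p in c],np.float32);print(cv2.minAreaRect(w))
rep("clip",t,"top",*O,(365,185,392,220),160)
rep("clip_s",s,"scene",*O,(135,195,168,240),150)
a=cv2.resize(t[140:290,125:325],None,fx=3,fy=3,interpolation=2)
b=cv2.resize(s[160:280,80:180],None,fx=3.75,fy=3.75,interpolation=2)[:450,:200*0+375]
d=cv2.resize(t[140:280,335:435],None,fx=3.2,fy=3.2,interpolation=2)
cv2.imwrite("pics/crop1.png",np.hstack([cv2.copyMakeBorder(d,0,2,0,0,0),b[:450]])[:,:,::-1])
E
```

```text
short top 1418 [371.8 254. ] [370.5 254.5] 28.3 [ 395.  -272.6]
mid top 415 [292.4 239.2] [292.5 239.3] 11.5 [435.5 -68.9]
tall top 393 [193.9 251.4] [194. 251.] 11.4 [408.2 175.9]
bottle top 107 [273. 166.] [273. 166.] 5.8 [614.8 -23.3]
cap_s scene 240 [302.7 222. ] [302.6 222.1] 9.0 [568.2 -15.7]
tin top 544 [146.7 176.3] [146.2 177.6] 14.2 [600.9 300. ]
strip top 575 [179.4 175.8] [182.6 171.8] 25.9 [608.1 226.2]
((606.1610107421875, 218.43603515625), (134.9167938232422, 50.6356201171875), 89.12968444824219)
clip top 127 [382.6 210.6] [382. 211.] 9.2 [ 499.9 -287.6]
clip_s scene 1341 [150.1 216. ] [151. 217.] 27.2 [ 516.8 -291.3]
```

View pics/crop1.png

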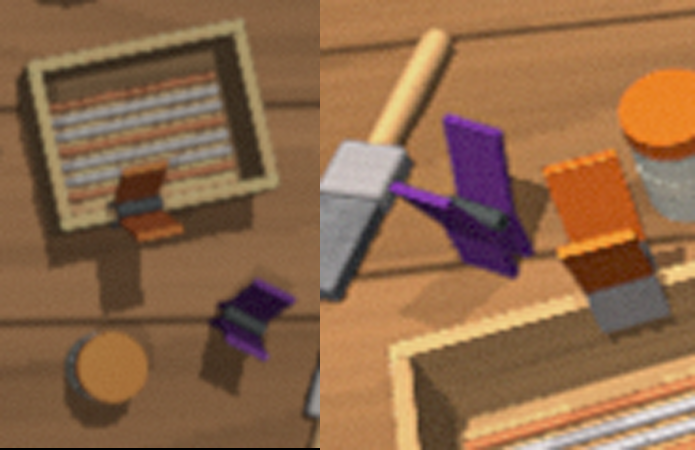

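The crop shows the orange clip over the box's near wall (left half at about (145,205)) and the white pot with the orange lid at (112,367). The purple clip at (250,320) is clearly separate, so the choice holds. The bottle cap sits at z=210, so I'll refit the rest with that.

Run:
```python
from h import *
t=cv2.imread("pics/top0.png")[:,:,::-1].copy();s=cv2.imread("pics/scene0.png")[:,:,::-1].copy()
print("cap top",on("top",(273,166),210),"scene",on("scene",(302.7,222),204))
c,ce,a=blob(t,[0,180,60],[8,255,255],(135,155,295,212))
for v,im,box in(("top",t,(135,155,300,203)),("scene",s,(270,205,490,300))):
    h=cv2.cvtColor(im,cv2.COLOR_RGB2HSV);m=((h[:,:,0]<8)|(h[:,:,0]>172))&(h[:,:,1]>190)&(h[:,:,2]>110)
    ys,xs=np.nonzero(m);k=(xs>box[0])&(xs<box[2])&(ys>box[1])&(ys<box[3])
    w=np.array([on(v,p,60)[:2] for p in zip(xs[k],ys[k])]);print(v,len(w),cv2.minAreaRect(w.astype(np.float32)),w.min(0),w.max(0))
    for y in range(40,280,40):
        b=w[abs(w[:,1]-y)<12];print(y,np.percentile(b[:,0],[2,50,98]).round(1) if len(b) else None)
# lids: gray + tight masks
def lid(v,im,lo,hi,box,z):
    c,ce,a=blob(im,lo,hi,box);e=cv2.fitEllipse(c);print(v,a,np.round(e[0],1),np.round(e[1],1),on(v,e[0],z)[:2].round(1))
lid("top",t,[5,120,120],[18,255,255],(350,235,392,275),78)
lid("top",t,[5,170,130],[18,255,255],(350,235,392,275),78)
lid("scene",s,[5,200,150],[18,255,255],(158,175,192,203),70)
lid("top",t,[0,0,120],[179,70,255],(278,225,304,254),100)
lid("top",t,[0,0,0],[179,255,50],(178,236,212,268),125)
lid("scene",s,[0,0,0],[179,255,40],(355,145,395,170),125)
# clip pixels
for v,im,box in(("top",t,(368,188,395,218)),("scene",s,(135,195,172,245))):
    x0,y0,x1,y1=box;print(v);
h=cv2.cvtColor(t,cv2.COLOR_RGB2HSV)
print(t[248:262:3,362:380:3].tolist()[2], t[175,180],t[165,220],t[200,200])
# box wall fit: corners
```

```text
cap top [604.36193227 -24.67314963 210.        ] scene [606.35143894 -25.03037388 204.        ]
top 18 ((583.8513793945312, 117.11279296875), (335.6429443359375, 47.18836212158203), 82.28984069824219) [581.73499692 -52.35691688] [629.74743688 280.25168154]
40 None
80 None
120 None
160 None
200 None
240 NoneTraceback (most recent call last):
  File "<stdin>", line 8, in <module>
  File "h.py", line 10, in on
    o,d=ray(n,px,s);return (o+d*(z-o[2])/d[2])
        ~~~^^^^^^^^
  File "h.py", line 4, in ray
    c=env.calibration(n);d=np.array([(px[0]-c['cx'])/c['fx'],(px[1]-c['cy'])/c['fy'],1.])
ValueError: time passes only in moves, steps and waits
```

```bash
python3 - <<'E'
from workcell import env
import pickle
pickle.dump({n:env.calibration(n) for n in("scene","top","wrist")},open("cal.pkl","wb"))
E
sed -i 's/env.calibration(n)/CAL[n]/; 2a import pickle\nCAL=pickle.load(open("cal.pkl","rb"))' h.py
python3 - <<'E'
from h import *
t=cv2.imread("pics/top0.png")[:,:,::-1].copy();s=cv2.imread("pics/scene0.png")[:,:,::-1].copy()
for v,im,box in(("top",t,(135,155,300,203)),("scene",s,(270,205,490,300))):
    h=cv2.cvtColor(im,cv2.COLOR_RGB2HSV);m=((h[:,:,0]<8)|(h[:,:,0]>172))&(h[:,:,1]>160)&(h[:,:,2]>(85 if v=="top" else 150))
    ys,xs=np.nonzero(m);k=(xs>box[0])&(xs<box[2])&(ys>box[1])&(ys<box[3])
    w=np.array([on(v,p,60)[:2] for p in zip(xs[k],ys[k])]);print(v,len(w),w.min(0),w.max(0))
    for y in range(40,280,40):
        b=w[abs(w[:,1]-y)<12];print(y,np.percentile(b[:,0],[2,50,98]).round(1) if len(b) else None)
def lid(v,im,lo,hi,box,z):
    c,ce,a=blob(im,lo,hi,box);e=cv2.fitEllipse(c);print(v,a,np.round(e[0],1),np.round(e[1],1),on(v,e[0],z)[:2].round(1))
print(t[254:255,355:390:2].tolist(), t[175,180:260:20].tolist())
lid("top",t,[8,170,80],[18,255,255],(356,240,392,275),78)
lid("scene",s,[5,200,150],[18,255,255],(158,175,192,203),70)
lid("top",t,[0,0,120],[179,70,255],(278,225,304,254),100)
lid("top",t,[0,0,0],[179,255,50],(178,236,212,268),125)
lid("scene",s,[0,0,0],[179,255,40],(355,145,395,170),125)
E
```

```text
top 2221 [576.54200488 -58.2030568 ] [635.33854858 335.35166668]
40 [580.8 607.4 634.1]
80 [581.3 607.9 634.6]
120 [579.3 605.9 632.7]
160 [579.9 606.5 633.3]
200 [580.5 607.1 633.8]
240 [578.5 605.1 631.8]
scene 3864 [574.87342054 -60.05250695] [636.62885856 336.01947232]
40 [578.2 607.4 634.5]
80 [577.4 606.9 634.5]
120 [577.8 606.9 634.5]
160 [576.9 606.3 634. ]
200 [576.9 605.9 633.3]
240 [576.3 605.5 633.2]
[[[81, 69, 56], [66, 62, 56], [133, 84, 43], [166, 114, 61], [167, 113, 59], [166, 116, 61], [168, 118, 63], [166, 114, 59], [167, 113, 59], [164, 113, 57], [165, 112, 58], [166, 110, 57], [167, 113, 58], [117, 82, 49], [113, 81, 55], [116, 85, 59], [114, 83, 56], [114, 82, 54]]] [[163, 50, 46], [164, 52, 50], [164, 56, 50], [164, 55, 51]]Traceback (most recent call last):
  File "<stdin>", line 12, in <module>
  File "<stdin>", line 10, in lid
cv2.error: OpenCV(4.12.0) /io/opencv/modules/imgproc/src/shapedescr.cpp:361: error: (-201:Incorrect size of input array) There should be at least 5 points to fit the ellipse in function 'fitEllipseNoDirect'
```

Run:
```python
from h import *
t=cv2.imread("pics/top0.png")[:,:,::-1].copy();s=cv2.imread("pics/scene0.png")[:,:,::-1].copy()
def lid(v,im,lo,hi,box,z):
    c,ce,a=blob(im,lo,hi,box);e=cv2.fitEllipse(c);print(v,a,np.round(e[0],1),np.round(e[1],1),on(v,e[0],z)[:2].round(1))
lid("top",t,[8,120,145],[20,255,255],(356,240,392,275),78)
lid("scene",s,[5,200,150],[18,255,255],(158,175,192,203),70)
lid("top",t,[0,0,120],[179,70,255],(278,225,304,254),100)
lid("top",t,[0,0,0],[179,255,50],(178,236,212,268),125)
lid("scene",s,[0,0,0],[179,255,40],(355,145,395,170),125)
lid("scene",s,[0,0,150],[179,60,255],(248,172,284,197),95)
# orange handles top view
h=cv2.cvtColor(t,cv2.COLOR_RGB2HSV)[185:222,366:396];m=(h[:,:,1]>150)&(h[:,:,0]<20)
for r in m.astype(int): print(''.join('.#'[q] for q in r))
# box near wall edges, ray to z=85
for p in((343,155),(413,146),(422,197),(355,211)): print(on("top",p,85).round(0))
```

```text
top 354 [369.9 254.3] [20.1 20.7] [ 394.4 -267.8]
scene 414 [172.4 188.6] [19.  25.7] [ 389.1 -268.5]
top 415 [292.4 239.2] [22.1 22.2] [435.5 -68.9]
top 393 [193.9 251.4] [20.6 22.4] [408.2 175.9]
scene 457 [378.1 158.6] [21.6 25.3] [415.9 174.9]
scene 466 [265.4 185.9] [20.5 26.8] [431.3 -68.8]
..............................
..............................
..............................
..............................
..............................
..............................
................#####.........
...........##########.........
........#############.........
........#############.........
.......##############.........
.......#############..........
.......#############..........
......#############...........
.....##############...........
.....#############............
.....#########................
.....###......................
..............................
..............................
..............................
................#####.........
...........############.......
.......##################.....
.......##################.....
.......####################...
........###################...
.........##################...
.........################.....
...........#########..........
...........#####..#...........
..............................
..............................
...#..........................
..............................
..............................
..............................
[ 652. -204.   85.]
[ 673. -387.   85.]
[ 539. -405.   85.]
[ 506. -231.   85.]
```

Emit:
move_arm(increments=[[0,0,0,0,0,0.141,-1],[0,0,0,0,0,0.141,-1],[0,0,0,0,0,0.141,-1],[0,0,0,0,0,0.141,-1],[0,0,0,0,0,0.141,-1],[0,0,0,0,0,0.141,-1],[0,0,0,0,0,0.141,-1],[0,0,0,0,0,0.141,-1],[0,0,0,0,0,0.141,-1],[-0.0388,0.0271,0,0,0,0,-1],[-0.0388,0.0271,0,0,0,0,-1],[-0.0388,0.0271,0,0,0,0,-1],[-0.0388,0.0271,0,0,0,0,-1],[-0.0388,0.0271,0,0,0,0,-1],[-0.0388,0.0271,0,0,0,0,-1],[-0.0388,0.0271,0,0,0,0,-1],[-0.0388,0.0271,0,0,0,0,-1],[-0.0388,0.0271,0,0,0,0,-1],[0,0,0,0,0,0,-1]])

```text
time_s: 2.0
position: [409.8, 171.9, 231.2]
tcp_rot: [2.227, 2.214, -0.0]
wrist_force: [-0.9, 0.4, 0.1]
finger_gap: 85.3
gripper_force: 0.0
```

Run:
```python
from h import *
s=env.sense();im=env.snapshot("wrist");cv2.imwrite("pics/w1.png",im[:,:,::-1]);print(s['position'],s['tcp_rot'])
c,ce,a=blob(im,[0,0,0],[179,255,45],(60,40,500,400));e=cv2.fitEllipse(c);print(a,ce,e,on("wrist",e[0],125,s))
```

```text
[409.77641523 171.86101829 231.20855361] [ 2.22749936e+00  2.21410841e+00 -2.51240467e-04]
26156 [287.15495489 355.04404343] ((281.8197937011719, 328.23345947265625), (183.1007537841797, 406.33197021484375), 87.67719268798828) [419.45584934  43.63645591 125.        ]
```

View pics/w1.png

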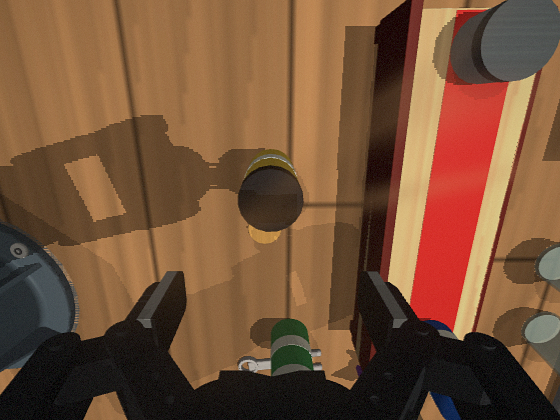

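Wrist view: the black lid is at (270,198) between the open fingers (165,290) and (385,290). The red strip runs at the right, with the tin at (515,45).

Run:
```python
from h import *
s=env.sense();im=cv2.imread("pics/w1.png")[:,:,::-1].copy()
c,ce,a=blob(im,[0,0,0],[179,255,60],(225,150,320,240));e=cv2.fitEllipse(c);print(a,ce,e,on("wrist",e[0],125,s))
```

```text
1644 [263.17274939 189.31569343] ((267.6876525878906, 190.04486083984375), (41.65510177612305, 69.12640380859375), 83.5872573852539) [405.23780268 188.41521071 125.        ]
```

Run:
```python
from h import *
s=env.sense();im=cv2.imread("pics/w1.png")[:,:,::-1].copy()
print(im[160:240:8,270].tolist())
m=(cv2.cvtColor(im,cv2.COLOR_RGB2GRAY)[150:245,225:320]<75).astype(np.uint8)
m=cv2.morphologyEx(m,cv2.MORPH_OPEN,np.ones((15,15)))
x,y,w,h=cv2.boundingRect(m);print(x+225,y+150,w,h)
for p in((270,198.5),(x+225+w/2,y+150+h/2)):print(on("wrist",p,125,s))
```

```text
[[105, 86, 32], [33, 23, 12], [51, 44, 40], [56, 47, 38], [65, 54, 46], [61, 45, 33], [64, 46, 34], [67, 49, 33], [66, 50, 32], [198, 143, 71]]
238 166 64 65
[407.14684577 180.94269694 125.        ]
[407.14684577 180.94269694 125.        ]
```

Run:
```python
from h import *
s=env.sense()
print(on("wrist",(270,230.5),125,s)+[0,28,0],on("wrist",(238,200),125,s),on("wrist",(302,200),125,s))
```

```text
[406.96234438 179.36694055 125.        ] [379.77171075 179.71994959 125.        ] [434.50171078 179.48751897 125.        ]
```

Emit:
move_arm(increments=[[0.006,-0.0025,0.02,0,0,0,-1],[0,0,0.04,0,0,0,-1],[0,0,0.04,0,0,0,-1],[0,0,0.03,0,0,0,-1],[0,0,0.015,0,0,0,-1],[0,0,0,0,0,0,-1],[0,0,0,0,0,0,1],[0,0,0,0,0,0,1],[0,0,0,0,0,0,1],[0,0,0,0,0,0,1],[0,0,0,0,0,0,1],[0,0,0,0,0,0,1]])

```text
time_s: 3.25
position: [405.9, 182.0, 87.7]
tcp_rot: [2.222, 2.219, 0.004]
wrist_force: [0.3, 0.3, 6.4]
finger_gap: 54.6
gripper_force: 61.8
```

Emit:
move_arm(increments=[[0,0,-0.03,0,0,0,1],[0,0,-0.045,0,0,0,1],[0,0,-0.045,0,0,0,1],[-0.014,0.02,0,0,0,0,1],[-0.02,0.03,0,0,0,0,1],[-0.024,0.036,0,0,0,0,1],[-0.024,0.036,0,0,0,0,1],[-0.024,0.036,0,0,0,0,1],[-0.017,0.027,0,0,0,0,1],[-0.01,0.011,0,0,0,0,1],[-0.004,0.005,0,0,0,0,1],[0,0,0,0,0,0,1],[0,0,0,0,0,0,1],[0,0,0,0,0,0,1]])

```text
time_s: 4.65
position: [605.2, 45.1, 206.6]
tcp_rot: [-2.221, -2.221, 0.0]
wrist_force: [-0.2, 0.4, -3.4]
finger_gap: 54.9
gripper_force: 65.8
```

Run:
```python
from h import *
s=env.sense();print(s['position'],s['wrist_force'])
im=env.snapshot("scene");cv2.imwrite("pics/s2.png",im[:,:,::-1])
w=env.snapshot("wrist");cv2.imwrite("pics/w2.png",w[:,:,::-1])
a=cv2.resize(im[100:310,250:500],(476,400));b=cv2.resize(w[150:420,170:388],(323,400))
cv2.imwrite("pics/v2.png",np.hstack([a,b])[:,:,::-1])
```

```text
[605.17735324  45.1444405  206.55354326] [-0.15176173  0.36181912 -3.38067908]
```

View pics/v2.png

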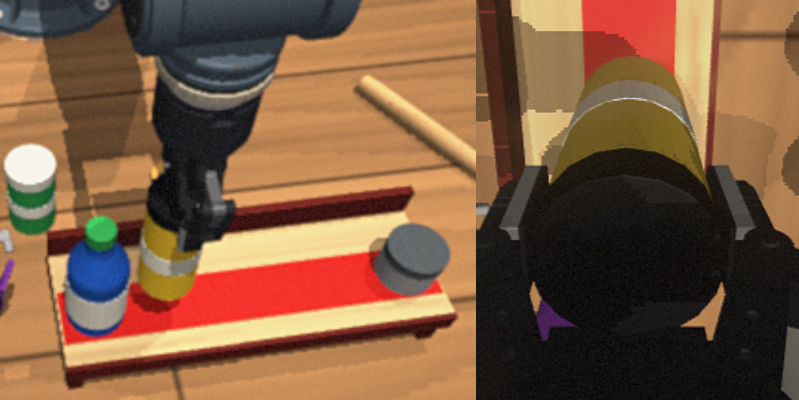

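Left: the pot hangs clear above the strip next to the bottle (bottle at panel (98,290), pot bottom at (167,300)). Right: the lid disc is between the pads, centred near panel (626,250).

Run:
```python
from h import *
s=env.sense()
for r in(250,245,255):print(on("wrist",(270.5,150+r*270/400),243.9,s))
im=cv2.imread("pics/s2.png")[:,:,::-1].copy()
c,ce,a=blob(im,[18,120,60],[35,255,255],(318,215,365,262));x=c[:,0]
print(a,c.min(0),c.max(0))
for r in range(238,258,4):
    q=c[abs(c[:,1]-r)<1][:,0]
    if len(q):
        m=(q.min()+q.max())/2;o,d=ray("scene",(m,r));p=o+d*(606-o[0])/d[0];print(r,q.min(),q.max(),p.round(1))
# bottle same way
c,ce,a=blob(im,[100,100,40],[130,255,255],(280,220,320,285))
for r in range(240,262,5):
    q=c[abs(c[:,1]-r)<1][:,0]
    if len(q):
        m=(q.min()+q.max())/2;o,d=ray("scene",(m,r));p=o+d*(606-o[0])/d[0];print('b',r,q.min(),q.max(),p.round(1))
```

```text
[605.1225961   43.00127333 243.9       ]
[605.12356245  44.69817994 243.9       ]
[605.12162129  41.28950818 243.9       ]
372 [320 234] [354 257]
238 322 325 [606.   15.3 144.7]
242 322 353 [606.   43.1 124.7]
246 322 351 [606.   42.8 110.7]
250 325 350 [606.   46.5  95.3]
254 328 346 [606.   47.2  80.1]
b 240 286 317 [606.  -24.6 147.1]
b 245 286 317 [606.  -23.8 129.9]
b 250 287 315 [606.  -24.  112.3]
b 255 292 311 [606.  -22.3  93.6]
```

Emit:
move_arm(increments=[[-0.001,0.001,0.02,0,0,0,1],[-0.001,0.0005,0.02,0,0,0,1],[0,0,0.01,0,0,0,1],[0,0,0.005,0,0,0,1],[0,0,0.002,0,0,0,1],[0,0,0,0,0,0,1],[0,0,0,0,0,0,1]])

```text
time_s: 5.45
position: [607.8, 42.3, 150.1]
tcp_rot: [2.222, 2.22, 0.001]
wrist_force: [-0.6, -1.1, -4.6]
finger_gap: 54.7
gripper_force: 66.2
```

Emit:
move_arm(increments=[[0,0,0.001,0,0,0,1],[0,0,0.0005,0,0,0,1],[0,0,0,0,0,0,1]])

```text
time_s: 5.75
position: [607.4, 42.3, 147.9]
tcp_rot: [2.222, 2.22, 0.0]
wrist_force: [0.5, -0.4, -3.9]
finger_gap: 54.9
gripper_force: 66.2
```

Emit:
move_arm(increments=[[0,0,0.0005,0,0,0,1],[0,0,0.0005,0,0,0,1],[0,0,0,0,0,0,1]])

```text
time_s: 6.05
position: [607.6, 42.3, 147.7]
tcp_rot: [2.222, 2.22, 0.001]
wrist_force: [-2.5, 0.0, 4.9]
finger_gap: 54.8
gripper_force: 67.0
```

Emit:
move_arm(increments=[[0,0,0,0,0,0,-1],[0,0,0,0,0,0,-1],[0,0,0,0,0,0,-1],[0,0,-0.02,0,0,0,-1],[0,0,-0.045,0,0,0,-1],[0,0,-0.02,0,0,0,-1],[-0.01,-0.0175,0,0,0,0,-1],[-0.02,-0.032,0,0,0,0,-1],[-0.025,-0.038,0,0,0,0,-1],[-0.025,-0.038,0,0,0,0,-1],[-0.02,-0.033,0,0,0,0,-1],[-0.01,-0.015,0,0,0,0,-1],[0,0,0,0,0,0,-1],[0,0,0,0,0,0,-1],[0,0,0,0,0,0,-1]])

```text
time_s: 7.55
position: [434.6, -67.1, 231.8]
tcp_rot: [2.222, 2.221, 0.0]
wrist_force: [0.7, 0.4, 0.1]
finger_gap: 85.6
gripper_force: 0.0
```

Run:
```python
from h import *
s=env.sense();print(s['position'])
w=env.snapshot("wrist");cv2.imwrite("pics/w3.png",w[:,:,::-1])
t=env.snapshot("scene");cv2.imwrite("pics/s3.png",t[:,:,::-1])
c,ce,a=blob(w,[0,0,140],[179,50,255],(200,120,350,290));x,y,ww,h=cv2.boundingRect(c);print(a,x,y,ww,h)
e=cv2.fitEllipse(c);print(e,on("wrist",e[0],100,s),on("wrist",(x+ww/2,y+h-.5),100,s)+[0,28,0])
cv2.imwrite("pics/v3.png",np.hstack([cv2.resize(w,(400,300)),cv2.resize(t,(400,300))])[:,:,::-1])
```

```text
[434.58117513 -67.14543442 231.82164698]
3282 211 173 100 61
((266.1734313964844, 206.4080352783203), (59.12427520751953, 94.75198364257812), 78.86109161376953) [429.53837267 -75.43232918 100.        ] [424.31442747 -75.40326674 100.        ]
```

View pics/v3.png

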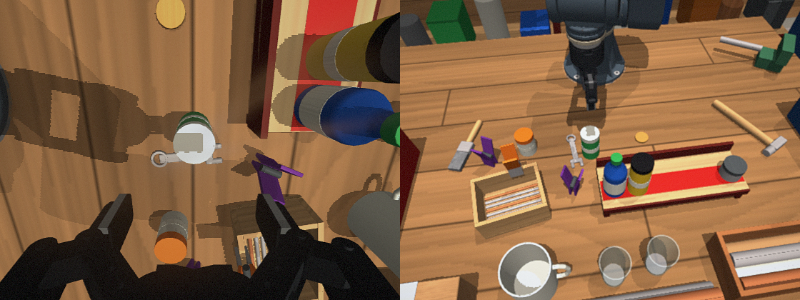

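Left (wrist view): the white lid is at panel (195,143), with the wrench just below it. Right (scene view): the tall pot stands beside the bottle at (640,175).

Run:
```python
from h import *
s=env.sense();w=cv2.imread("pics/w3.png")[:,:,::-1].copy()
m=cv2.inRange(cv2.cvtColor(w,cv2.COLOR_RGB2HSV),np.array([0,0,120]),np.array([179,60,255]));m[:,:200]=0;m[:,350:]=0;m[:140]=0;m[260:]=0
m=cv2.morphologyEx(m,cv2.MORPH_OPEN,cv2.getStructuringElement(cv2.MORPH_ELLIPSE,(25,25)))
x,y,ww,h=cv2.boundingRect(m);print(x,y,ww,h,on("wrist",(x+ww/2,y+h/2),100,s),on("wrist",(x+ww/2,y+h-.5),100,s)+[0,27.5,0])
```

```text
243 173 59 57 [435.29316446 -70.42627196 100.        ] [435.34077433 -71.52236347 100.        ]
```

Emit:
move_arm(increments=[[-0.0035,0.0005,0.025,0,0,0,-1],[0,0,0.045,0,0,0,-1],[0,0,0.045,0,0,0,-1],[0,0,0.035,0,0,0,-1],[0,0,0.015,0,0,0,-1],[0,0,0,0,0,0,-1],[0,0,0,0,0,0,1],[0,0,0,0,0,0,1],[0,0,0,0,0,0,1],[0,0,0,0,0,0,1],[0,0,0,0,0,0,1]])

```text
time_s: 8.75
position: [435.1, -71.1, 68.2]
tcp_rot: [2.221, 2.219, 0.002]
wrist_force: [-1.3, 0.3, 5.8]
finger_gap: 54.7
gripper_force: 62.1
```

Emit:
move_arm(increments=[[0,0,-0.025,0,0,0,1],[0.015,0,-0.04,0,0,0,1],[0.025,0,-0.04,0,0,0,1],[0.04,0,-0.015,0,0,0,1],[0.045,0,0,0,0,0,1],[0.03,0.01,0,0,0,0,1],[0.015,0.025,0,0,0,0,1],[0.005,0.04,0,0,0,0,1],[0,0.045,0,0,0,0,1],[0,0.03,0,0,0,0,1],[0,0.015,0,0,0,0,1],[0,0.007,0,0,0,0,1],[0,0,0,0,0,0,1],[0,0,0,0,0,0,1],[0,0,0,0,0,0,1]])

```text
time_s: 10.25
position: [605.7, 103.9, 187.1]
tcp_rot: [-2.222, -2.221, 0.0]
wrist_force: [-0.8, 0.4, -3.6]
finger_gap: 54.8
gripper_force: 65.2
```

```bash
cat > chk.py <<'E'
from h import *
import sys
# silhouette centre lines in the scene view, on the plane x=606
im=env.snapshot("scene");cv2.imwrite(f"pics/{sys.argv[1]}.png",im[:,:,::-1]);hsv=cv2.cvtColor(im,cv2.COLOR_RGB2HSV)
print(env.sense()['position'])
for nm,lo,hi in(("bottle",[100,120,40],[130,255,255]),("tall",[20,140,60],[35,255,255]),("mid",[50,100,40],[90,255,255])):
    m=cv2.inRange(hsv,np.array(lo),np.array(hi));m[:,:270]=0;m[:,480:]=0;m[:150]=0;m[290:]=0
    out=[]
    for r in range(180,275,3):
        q=np.nonzero(m[r])[0]
        if len(q)>15:
            o,d=ray("scene",((q.min()+q.max())/2,r));p=o+d*(606-o[0])/d[0]
            out.append((r,q.min(),q.max(),round(p[1],1),round(p[2])))
    print(nm,*out,sep="\n ")
E
python3 chk.py s4
```

```text
[605.84146739 103.90521041 187.11711503]
bottle
 (231, np.int64(287), np.int64(314), np.float64(-27.6), 177)
 (234, np.int64(287), np.int64(315), np.float64(-26.3), 167)
 (237, np.int64(286), np.int64(317), np.float64(-25.0), 157)
 (240, np.int64(286), np.int64(317), np.float64(-24.6), 147)
 (243, np.int64(286), np.int64(317), np.float64(-24.1), 137)
 (246, np.int64(286), np.int64(316), np.float64(-24.6), 127)
 (249, np.int64(287), np.int64(315), np.float64(-24.2), 116)
 (252, np.int64(288), np.int64(313), np.float64(-24.7), 105)
 (255, np.int64(292), np.int64(311), np.float64(-22.3), 94)
tall
 (192, np.int64(330), np.int64(346), np.float64(26.8), 274)
 (243, np.int64(321), np.int64(357), np.float64(46.4), 120)
 (246, np.int64(322), np.int64(350), np.float64(41.8), 111)
 (249, np.int64(323), np.int64(349), np.float64(43.1), 100)
 (252, np.int64(326), np.int64(347), np.float64(45.3), 88)
 (264, np.int64(320), np.int64(345), np.float64(42.4), 42)
 (267, np.int64(321), np.int64(344), np.float64(43.8), 29)
 (270, np.int64(323), np.int64(342), np.float64(45.1), 16)
mid
 (219, np.int64(295), np.int64(364), np.float64(20.5), 203)
 (222, np.int64(295), np.int64(366), np.float64(23.1), 193)
 (225, np.int64(295), np.int64(371), np.float64(28.5), 183)
 (228, np.int64(296), np.int64(375), np.float64(34.0), 173)
 (231, np.int64(300), np.int64(375), np.float64(38.8), 162)
 (243, np.int64(358), np.int64(384), np.float64(109.5), 106)
 (246, np.int64(360), np.int64(382), np.float64(111.6), 94)
 (249, np.int64(364), np.int64(379), np.float64(114.7), 83)
```

Emit:
move_arm(increments=[[0,0,0.02,0,0,0,1],[0,0,0.02,0,0,0,1],[0,0,0.01,0,0,0,1],[0,0,0.005,0,0,0,1],[0,0,0.002,0,0,0,1],[0,0,0.001,0,0,0,1],[0,0,0,0,0,0,1],[0,0,0,0,0,0,1]])

```text
time_s: 11.1
position: [606.7, 103.8, 129.3]
tcp_rot: [2.222, 2.22, 0.001]
wrist_force: [-1.3, -0.0, -3.4]
finger_gap: 54.4
gripper_force: 65.2
```

Emit:
move_arm(increments=[[0,0,0.0005,0,0,0,1],[0,0,0.0005,0,0,0,1],[0,0,0,0,0,0,1]])

```text
time_s: 11.4
position: [606.6, 103.9, 128.3]
tcp_rot: [2.222, 2.22, 0.001]
wrist_force: [-1.6, -0.5, 2.6]
finger_gap: 54.8
gripper_force: 65.7
```

Emit:
move_arm(increments=[[0,0,0.0005,0,0,0,1],[0,0,0.0003,0,0,0,1],[0,0,0,0,0,0,1]])

```text
time_s: 11.7
position: [606.7, 103.9, 128.3]
tcp_rot: [2.222, 2.22, 0.001]
wrist_force: [-4.7, -0.7, 10.9]
finger_gap: 54.6
gripper_force: 66.3
```

Emit:
move_arm(increments=[[0,0,0,0,0,0,-1],[0,0,0,0,0,0,-1],[0,0,0,0,0,0,-1],[0,0,-0.02,0,0,0,-1],[0,0,-0.045,0,0,0,-1],[0,-0.01,-0.035,0,0,0,-1],[-0.01,-0.03,-0.004,0,0,0,-1],[-0.03,-0.033,0,0,0,0,-1],[-0.037,-0.03,0,0,0,0,-1],[-0.04,-0.026,0,0,0,0,-1],[-0.04,-0.02,0,0,0,0,-1],[-0.042,-0.02,0,0,0,0,-1],[-0.042,-0.02,0,0,0,0,-1],[-0.045,-0.015,0,0,0,0,-1],[-0.04,-0.008,0,0,0,0,-1],[-0.03,0,0,0,0,0,-1],[-0.016,0,0,0,0,0,-1],[0,0,0,0,0,0,-1],[0,0,0,0,0,0,-1],[0,0,0,0,0,0,-1]])

```text
time_s: 13.7
position: [394.3, -266.8, 230.9]
tcp_rot: [-2.221, -2.221, -0.0]
wrist_force: [-0.7, -0.6, -0.2]
finger_gap: 85.5
gripper_force: 0.0
```

```bash
python3 chk.py s5
python3 - <<'E'
from h import *
s=env.sense();w=env.snapshot("wrist");cv2.imwrite("pics/w5.png",w[:,:,::-1])
t=cv2.imread("pics/s5.png")[:,:,::-1]
m=cv2.inRange(cv2.cvtColor(w,cv2.COLOR_RGB2HSV),np.array([5,150,100]),np.array([19,255,255]));m[:,:200]=0;m[:,350:]=0;m[:120]=0;m[280:]=0
m=cv2.morphologyEx(m,cv2.MORPH_OPEN,cv2.getStructuringElement(cv2.MORPH_ELLIPSE,(21,21)))
x,y,ww,h=cv2.boundingRect(m);print(x,y,ww,h,on("wrist",(x+ww/2,y+h/2),78,s),on("wrist",(x+ww/2,y+h-.5),78,s)+[0,27.5,0])
cv2.imwrite("pics/v5.png",np.hstack([cv2.resize(w,(400,300)),cv2.resize(t[180:300,260:420],(400,300))])[:,:,::-1])
E
```

```text
[ 394.29837351 -266.826869    231.00555262]
bottle
 (231, np.int64(287), np.int64(314), np.float64(-27.6), 177)
 (234, np.int64(287), np.int64(315), np.float64(-26.3), 167)
 (237, np.int64(286), np.int64(317), np.float64(-25.0), 157)
 (240, np.int64(286), np.int64(317), np.float64(-24.6), 147)
 (243, np.int64(286), np.int64(317), np.float64(-24.1), 137)
 (246, np.int64(286), np.int64(316), np.float64(-24.6), 127)
 (249, np.int64(287), np.int64(315), np.float64(-24.2), 116)
 (252, np.int64(288), np.int64(314), np.float64(-23.7), 105)
 (255, np.int64(292), np.int64(311), np.float64(-22.3), 94)
tall
 (243, np.int64(322), np.int64(351), np.float64(41.6), 122)
 (246, np.int64(322), np.int64(384), np.float64(75.3), 103)
 (249, np.int64(323), np.int64(349), np.float64(43.1), 100)
 (252, np.int64(326), np.int64(347), np.float64(45.3), 88)
 (264, np.int64(320), np.int64(345), np.float64(42.4), 42)
 (267, np.int64(321), np.int64(369), np.float64(70.4), 22)
 (270, np.int64(323), np.int64(342), np.float64(45.1), 16)
mid
 (219, np.int64(295), np.int64(310), np.float64(-25.7), 212)
 (222, np.int64(295), np.int64(311), np.float64(-24.4), 203)
 (225, np.int64(295), np.int64(310), np.float64(-24.9), 195)
 (246, np.int64(358), np.int64(383), np.float64(110.5), 95)
 (249, np.int64(353), np.int64(382), np.float64(106.5), 84)
 (252, np.int64(352), np.int64(378), np.float64(103.3), 74)
 (261, np.int64(355), np.int64(377), np.float64(111.8), 36)
 (264, np.int64(359), np.int64(374), np.float64(115.2), 23)
244 167 56 54 [ 394.7386717  -268.89052206   78.        ] [ 394.78721956 -270.01414215   78.        ]
```

View pics/v5.png

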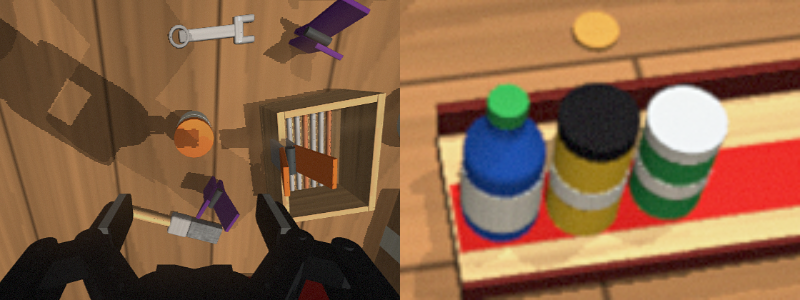

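Left: the orange lid is at panel (193,138), well clear of the purple clip at (215,205). The orange clip is on the box wall at (285,165). Right: bottle, tall and middle stand in an even row on the strip.

Emit:
move_arm(increments=[[-0.0025,0.0005,0.03,0,0,0,-1],[0,0,0.045,0,0,0,-1],[0,0,0.045,0,0,0,-1],[0,0,0.04,0,0,0,-1],[0,0,0.02,0,0,0,-1],[0,0,0.01,0,0,0,-1],[0,0,0,0,0,0,-1],[0,0,0,0,0,0,1],[0,0,0,0,0,0,1],[0,0,0,0,0,0,1],[0,0,0,0,0,0,1],[0,0,0,0,0,0,1]])

```text
time_s: 15.0
position: [395.2, -270.9, 42.5]
tcp_rot: [2.221, 2.219, 0.0]
wrist_force: [-2.1, 2.2, 10.0]
finger_gap: 54.8
gripper_force: 62.0
```

Emit:
move_arm(increments=[[0,0,-0.025,0,0,0,1],[0.01,0,-0.04,0,0,0,1],[0.025,0,-0.04,0,0,0,1],[0.04,0,-0.015,0,0,0,1],[0.045,0,0,0,0,0,1],[0.045,0,0,0,0,0,1],[0.045,0,0,0,0,0,1],[0.045,0,0,0,0,0,1],[0.045,0,0,0,0,0,1],[0.045,0,0,0,0,0,1],[0.04,0.01,0,0,0,0,1],[0.03,0.02,0,0,0,0,1],[0.018,0.035,0,0,0,0,1],[0.005,0.045,0,0,0,0,1],[0,0.045,0,0,0,0,1],[0,0.03,0,0,0,0,1],[0,0.018,0,0,0,0,1],[0,0.008,0,0,0,0,1],[0,0,0,0,0,0,1],[0,0,0,0,0,0,1]])

```text
time_s: 17.0
position: [605.2, 167.4, 161.2]
tcp_rot: [-2.222, -2.22, 0.001]
wrist_force: [-0.0, -0.1, -2.3]
finger_gap: 54.4
gripper_force: 63.9
```

Run:
```python
from h import *
s=env.sense();print(s['position'],s['wrist_force'])
t=env.snapshot("scene");w=env.snapshot("wrist")
cv2.imwrite("pics/v6.png",np.hstack([cv2.resize(w,(400,300)),cv2.resize(t[170:290,290:450],(400,300))])[:,:,::-1])
```

```text
[605.16925303 167.35015182 161.21353415] [-0.02738427 -0.06030012 -2.3028626 ]
```

View pics/v6.png

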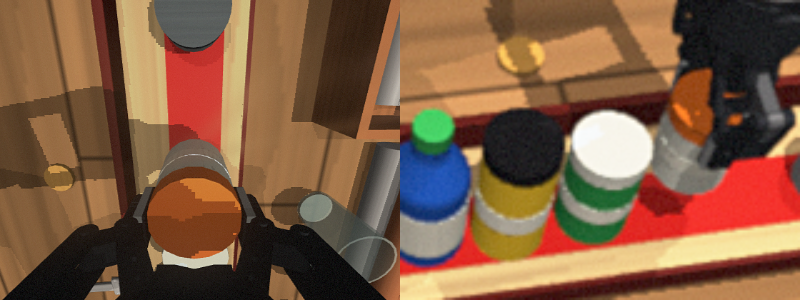

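Wrist panel: the short pot is centred over the strip (both near column 195). The scene panel shows it beyond the middle pot with clearance. Lowering.

Emit:
move_arm(increments=[[0,0.0005,0.02,0,0,0,1],[0,0,0.02,0,0,0,1],[0,0,0.01,0,0,0,1],[0,0,0.005,0,0,0,1],[0,0,0.002,0,0,0,1],[0,0,0,0,0,0,1],[0,0,0,0,0,0,1]])

```text
time_s: 17.8
position: [606.9, 167.4, 104.8]
tcp_rot: [2.222, 2.22, 0.001]
wrist_force: [0.2, 0.0, -2.0]
finger_gap: 55.0
gripper_force: 63.9
```

Emit:
move_arm(increments=[[0,0,0.0005,0,0,0,1],[0,0,0.0005,0,0,0,1],[0,0,0,0,0,0,1]])

```text
time_s: 18.1
position: [606.5, 167.3, 103.1]
tcp_rot: [2.223, 2.22, 0.0]
wrist_force: [0.0, -0.1, -1.7]
finger_gap: 54.6
gripper_force: 63.9
```

Emit:
move_arm(increments=[[0,0,0.0005,0,0,0,1],[0,0,0.0003,0,0,0,1],[0,0,0,0,0,0,1]])

```text
time_s: 18.4
position: [606.6, 167.4, 102.6]
tcp_rot: [2.223, 2.22, 0.0]
wrist_force: [-2.5, 0.7, 4.2]
finger_gap: 54.5
gripper_force: 64.3
```

Emit:
move_arm(increments=[[0,0,0,0,0,0,-1],[0,0,0,0,0,0,-1],[0,0,0,0,0,0,-1],[0,0,-0.02,0,0,0,-1],[0,0,-0.045,0,0,0,-1],[0,-0.01,-0.045,0,0,0,-1],[0,-0.03,-0.03,0,0,0,-1],[-0.02,-0.03,-0.008,0,0,0,-1],[-0.04,-0.02,0,0,0,0,-1],[-0.045,-0.006,0,0,0,0,-1],[-0.045,0,0,0,0,0,-1],[-0.045,0,0,0,0,0,-1],[-0.045,0,0,0,0,0,-1],[-0.045,0,0,0,0,0,-1],[-0.045,0,0,0,0,0,-1],[-0.045,0,0,0,0,0,-1],[-0.042,0,0,0,0,0,-1],[-0.03,0,0,0,0,0,-1],[-0.01,0,0,0,0,-0.093,-1],[0,0,0,0,0,-0.094,-1]])

```text
time_s: 20.4
position: [509.7, -291.3, 249.8]
tcp_rot: [-2.004, -2.42, 0.0]
wrist_force: [0.4, 0.5, 0.0]
finger_gap: 85.7
gripper_force: 0.0
```

Emit:
move_arm(increments=[[0,0,0,0,0,0,-1],[0,0,0,0,0,0,-1],[0,0,0,0,0,0,-1]])

```text
time_s: 20.7
position: [510.1, -289.3, 250.3]
tcp_rot: [2.007, 2.416, 0.0]
wrist_force: [-0.4, -0.2, 0.1]
finger_gap: 85.7
gripper_force: 0.0
```

Run:
```python
from h import *
s=env.sense();print(s['position'],s['tcp_rot'])
t=env.snapshot("scene");cv2.imwrite("pics/s7.png",t[:,:,::-1]);w=env.snapshot("wrist");cv2.imwrite("pics/w7.png",w[:,:,::-1])
cv2.imwrite("pics/v7.png",np.hstack([cv2.resize(w[100:340,130:430],(500,400)),cv2.resize(t[170:300,280:380],(300,400))])[:,:,::-1])
```

```text
[ 510.14709251 -289.26480684  250.26120278] [2.00742605e+00 2.41644104e+00 4.39556703e-05]
```

View pics/v7.png

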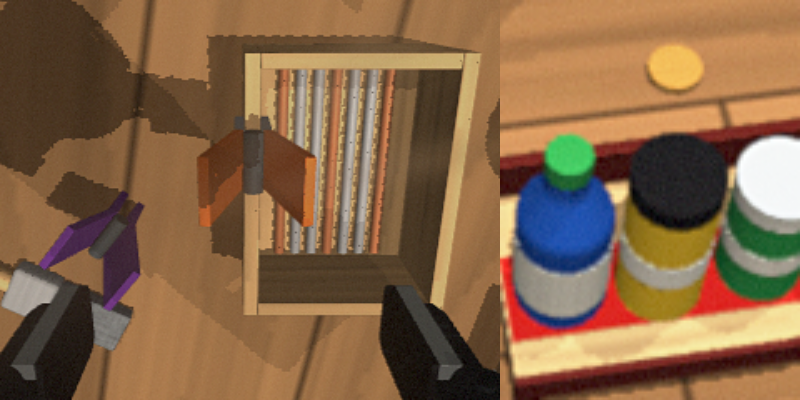

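Left: the box wall is vertical in the image, so the yaw matches. The orange handles' top edges run at panel x=198 and x=315, rows 157–226. The purple clip is at (95,240), apart from it.

Run:
```python
from h import *
s=env.sense();R=cv2.Rodrigues(s['tcp_rot'])[0]
f=lambda x,y:(130+x*.6,100+y*.6)
for p in((198,158),(198,226),(315,157),(315,226),(256.5,192)):
    q=on("wrist",f(*p),162,s);print(p,q.round(1),(R.T@(q-s['position'])).round(1))
for p in((245,53),(261,70),(245,315),(261,304)):
    q=on("wrist",f(*p),85,s);print(p,q.round(1),(R.T@(q-s['position'])).round(1))
```

```text
(198, 158) [ 489.6 -277.1  162. ] [ 15.7 -17.9  88.3]
(198, 226) [ 495.3 -311.8  162. ] [-19.3 -18.8  88.3]
(315, 157) [ 544.  -266.4  162. ] [16.3 37.5 88.3]
(315, 226) [ 552.3 -301.   162. ] [-19.3  39.3  88.3]
(256.5, 192) [ 520.2 -288.8  162. ] [-1.4 10.  88.3]
(245, 53) [ 504.7 -231.4   85. ] [ 57.9   5.3 165.3]
(261, 70) [ 516.  -239.3   85. ] [ 48.1  14.9 165.3]
(245, 315) [ 538.9 -407.6   85. ] [-121.6    6.5  165.3]
(261, 304) [ 548.2 -396.8   85. ] [-112.6   17.6  165.3]
```

Emit:
move_arm(increments=[[-0.0015,0.0103,0.015,0,0,0,-1],[0,0,0.035,0,0,0,-1],[0,0,0.035,0,0,0,-1],[0,0,0.025,0,0,0,-1],[0,0,0.01,0,0,0,-1],[0,0,0,0,0,0,-1],[0,0,0,0,0,0,-1]])

```text
time_s: 21.5
position: [521.1, -289.5, 131.5]
tcp_rot: [2.005, 2.417, 0.0]
wrist_force: [0.7, -0.8, -0.1]
finger_gap: 85.2
gripper_force: 0.0
```

Emit:
move_arm(increments=[[0,0,0,0,0,0,1],[0,0,0,0,0,0,1],[0,0,0,0,0,0,1],[0,0,0,0,0,0,1],[0,0,0,0,0,0,1],[0,0,0,0,0,0,1],[0,0,0,0,0,0,1],[0,0,0,0,0,0,1]])

```text
time_s: 22.3
position: [520.5, -289.1, 130.2]
tcp_rot: [-2.006, -2.418, -0.0]
wrist_force: [0.2, 0.4, -0.8]
finger_gap: 23.7
gripper_force: 64.0
```

Emit:
move_arm(increments=[[0,0,-0.02,0,0,0,1],[0,0,-0.035,0,0,0,1],[0,0,-0.04,0,0,0,1],[0,0,-0.015,0,0,0,1],[0,0,0,0,0,0.088,1],[0,0,0,0,0,0.089,1],[0.02,0,0,0,0,0,1],[0.035,0,0,0,0,0,1],[0.045,0,0,0,0,0,1],[0.045,0,0,0,0,0,1],[0.045,0,0,0,0,0,1],[0.045,0,0,0,0,0,1],[0.045,0,0,0,0,0,1],[0.045,0,0,0,0,0,1],[0.045,0,0,0,0,0,1],[0.04,0,0,0,0,0,1],[0.03,0.003,0,0,0,0,1],[0.017,0.002,0,0,0,0,1],[0,0,0,0,0,0,1],[0,0,0,0,0,0,1]])

```text
time_s: 24.3
position: [521.1, 167.5, 240.0]
tcp_rot: [-2.21, -2.232, 0.001]
wrist_force: [0.1, -0.5, -1.5]
finger_gap: 23.4
gripper_force: 63.9
```

Emit:
move_arm(increments=[[0,0,0,0,0,0,1],[0,0,0,0,0,0,1]])

```text
time_s: 24.5
position: [521.4, 166.9, 240.3]
tcp_rot: [2.213, 2.23, -0.0]
wrist_force: [0.3, 0.4, -0.2]
finger_gap: 23.4
gripper_force: 63.9
```

Run:
```python
from h import *
s=env.sense();print(s['position'],s['tcp_rot'],s['finger_gap'],s['wrist_force'])
t=env.snapshot("scene");cv2.imwrite("pics/s8.png",t[:,:,::-1]);w=env.snapshot("wrist");cv2.imwrite("pics/w8.png",w[:,:,::-1])
cv2.imwrite("pics/v8.png",np.hstack([cv2.resize(w[60:420,130:430],(480,576)),cv2.resize(t[120:290,300:394],(318,576))])[:,:,::-1])
```

```text
[521.4052033  166.85492988 240.25399777] [ 2.21266611e+00  2.23007706e+00 -1.60170239e-04] 23.44976498599932 [ 0.34032795  0.43697341 -0.17763913]
```

View pics/v8.png

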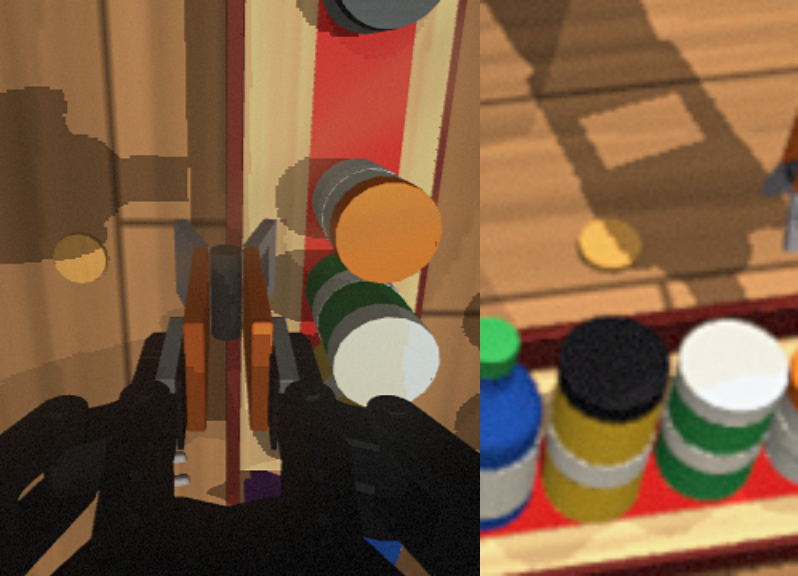

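Left: the clip is held square and wide open on the tool's centre line (panel x≈226). The lip top runs at x≈227–243 (row 150), with the short pot's lid at (388,231). Right: the row stands undisturbed.

Run:
```python
from h import *
s=env.sense();f=lambda x,y:(130+x/1.6,60+y/1.6)
for p,z in(((227,150),95),((243,150),95),((227,60),95),((243,60),95),((228,480),95),((241,480),95),((335,231),138),((441,231),138),((388,282.5),138)):
    print(p,z,on("wrist",f(*p),z,s).round(1))
w=cv2.imread("pics/w8.png");print(w[140,262:292].tolist())
```

```text
(227, 150) 95 [521.4 206.6  95. ]
(243, 150) 95 [530.8 206.7  95. ]
(227, 60) 95 [520.9 256.2  95. ]
(243, 60) 95 [529.8 256.3  95. ]
(228, 480) 95 [524.4 -40.6  95. ]
(241, 480) 95 [534.2 -40.5  95. ]
(335, 231) 138 [578.8 171.  138. ]
(441, 231) 138 [634.9 171.5 138. ]
(388, 282.5) 138 [610.3 141.5 138. ]
[[51, 78, 111], [44, 72, 105], [46, 76, 107], [43, 71, 102], [45, 72, 102], [46, 73, 100], [42, 69, 97], [46, 72, 96], [41, 68, 93], [34, 51, 76], [41, 51, 108], [46, 56, 114], [40, 50, 111], [49, 54, 112], [39, 49, 109], [46, 57, 114], [44, 53, 112], [39, 50, 109], [42, 53, 112], [30, 33, 94], [76, 111, 142], [105, 153, 188], [109, 158, 196], [106, 158, 193], [122, 179, 202], [123, 182, 203], [121, 181, 201], [120, 177, 201], [119, 176, 202], [120, 178, 204]]
```

Emit:
move_arm(increments=[[0.0017,0.0052,0.01,0,0,0,1],[0,0,0.03,0,0,0,1],[0,0,0.03,0,0,0,1],[0,0,0.02,0,0,0,1],[0,0,0.01,0,0,0,1],[0,0,0.005,0,0,0,1],[0,0,0,0,0,0,1],[0,0,0,0,0,0,1],[0,0,0,0,0,0,1]])

```text
time_s: 25.5
position: [527.0, 169.7, 136.1]
tcp_rot: [2.211, 2.231, 0.002]
wrist_force: [0.2, -0.4, -0.5]
finger_gap: 23.3
gripper_force: 63.9
```

Emit:
move_arm(increments=[[0,0,0,0,0,0,0.3],[0,0,0,0,0,0,0.1],[0,0,0,0,0,0,-0.1],[0,0,0,0,0,0,-0.3],[0,0,0,0,0,0,-0.55],[0,0,0,0,0,0,-0.55],[0,0,0,0,0,0,-0.55],[0,0,0,0,0,0,-0.55]])

```text
time_s: 26.3
position: [526.6, 169.6, 135.2]
tcp_rot: [2.211, 2.231, 0.0]
wrist_force: [-0.1, -0.6, 0.2]
finger_gap: 66.0
gripper_force: 0.0
```

Released with no residual force. Going straight up, then back clear of the shelf.

Emit:
move_arm(increments=[[0,0,-0.01,0,0,0,-0.55],[0,0,-0.03,0,0,0,-0.55],[0,0,-0.045,0,0,0,-0.55],[0,0,-0.045,0,0,0,-0.55],[0,-0.02,-0.03,0,0,0,-0.55],[0,-0.04,0,0,0,0,-0.55],[0,-0.045,0,0,0,0,-0.55],[0,-0.03,0,0,0,0,-0.55],[0,-0.01,0,0,0,0,-0.55],[0,0,0,0,0,0,-0.55],[0,0,0,0,0,0,-0.55]])

```text
time_s: 27.4
position: [382.5, 168.4, 295.7]
tcp_rot: [2.211, 2.231, 0.002]
wrist_force: [0.3, -0.9, -0.2]
finger_gap: 66.5
gripper_force: 0.0
```

Run:
```python
from h import *
t=env.snapshot("scene");w=env.snapshot("wrist")
print(env.sense()['position'],env.sense()['time_s'])
cv2.imwrite("pics/v9.png",np.hstack([cv2.resize(t[150:310,270:490],(480,350)),cv2.resize(w[0:350,230:550],(320,350))])[:,:,::-1])
```

```text
[382.50471878 168.32438252 295.20493614] 27.5
```

View pics/v9.png

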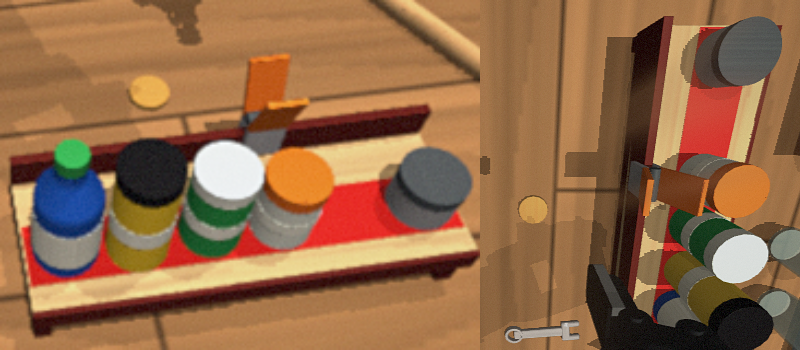

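The final view shows bottle, tall, middle and short pots in a straight row on the strip (left panel x=70, 145, 222, 293). The tin is unmoved at (430,185). The orange clip stands upright on the lip in front of the short pot at (265,110). Handing in.

```bash
python3 -c "
from workcell import env
print(env.close_job())"
```

```text
the job is handed in; nothing more can be done
None
```

The job is handed in at 27.5 s of the 72 s: the three pots stand in a row on the strip, tallest to shortest from the bottle with gaps of about 9 mm, and the orange clip is upright on the lip in front of the shortest pot.

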